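# Close the open boom clamp by pushing over its jaw and swing bolt

## Robot

A 6-joint arm with a two-finger parallel gripper is mounted at the origin on the work surface. World frame = base frame: x ahead of the robot, y to its left, z up, the work surface at z = 0. Lengths are in mm, angles in rad, forces in N, time in s.
With the tool pointing down it reaches from about 350 to 875 mm from the base axis. Payload 4.2 kg.
Tool frame: the origin (TCP) lies at the very end of the fingers, on their centre line; the grasp point (between the pads) lies 19 mm behind it; z points along the fingers, y is the line along which they close (so a half turn about z gives the same grasp; the last joint's range is limited). The gripper opens to 85 mm and grips with 20 to 120 N. Pads are 22 mm wide; open, the fingers measure 114 mm over their backs; the gripper's body (76 mm by 85 mm) begins 54 mm behind the grasp point. The pads swing forward as they close: fully open they stand 13 mm farther back than shut.
Start: joints at [1.608, 0.385, 0.008, 0, -1.194, -0.259], TCP at [137.46, 609.675, 207.612] pointing down, gripper open.
Joint ranges: [-3.14, 3.14], [-1.21, 2.06], [-1.07, 1.41], [-3.16, 2.05], [-2.99, -0.16], [-3.1, 3.1]. Speed limits (rad/s): [2.79, 2.79, 3.14, 3.14, 3.14, 3.14].

## Interface

Orientations are given as a unit quaternion [x, y, z, w].
In Python, from bench import read_state, get_image, get_calibration, job_done gives the robot as it stands.
- The arm moves only by the shell command python3 -m creep 'ROWS'. ROWS is a JSON object of lists of equal length, an entry for each row: "translation": the shift along the world's x, y, z in cm, a list of three; "delta_rot": the turn, a rotation vector about the world's x, y, z in degrees, a list of three; "hand": the finger opening in cm, from 0 to 8.54. A call has 1 to 8 rows; each row is the pose to reach, as a shift and turn from the pose commanded when the call began; what a row does not reach only later rows make up. A row lasts 1/8 s, in which the tool goes at most 62.5 mm and 10.7 degrees, less where a joint would pass 70% of its speed; a pose out of reach is approached as far as the arm can. A call with a gripper value outside its range is refused whole. The fingers move at their own pace and stop on an object; the grip force is fixed at half the most. Time passes only in rows, so rows that repeat a pose let the fingers close. It gives the time, the measured TCP pose, the force, the opening and the grip force at its end, in the units of the state.
- read_state(): the state, without advancing time (a new reading comes with each control period).
- get_image(name): name is "scene" or "top"; returns (picture, depth): 384x512x3 uint8, red, green, blue; 384x512 float32, mm along the optical axis (not along the pixel's ray), 0 where there is no reading.
- get_calibration(name): a dict with "intrinsics" (3x3 intrinsics, pixels), "xyz" and "attitude" of the camera in the world. Camera axes: x right, y down, z forward; pixel columns grow to the right and rows downward; lengths in mm; the calibration is good to about 2 mm. A picture is of the moment at which its call begins. get_calibration takes no time and is no camera call.
- job_done(): hands the job in; it is judged then, once.
The state is a dict: "clock": time; "joints": joint angles; "joint_vel": joint speeds; "joint_efforts": joint torques, N m; "position": TCP position; "ee_rot": TCP orientation; "contact_force": force on the tool from outside, world axes, zero at the start; "wrist_torque": the same for the moment, N m; "gripper_width": finger opening in mm; "grasp_force": force on a finger pad.
Only numpy, scipy, OpenCV 4.12 (cv2) and the standard library are available. Lean on these libraries where they do the work, as an engineer would, in place of code of your own. Each camera call takes 0.05 s, during which the arm holds its last target. There are 200 camera calls.

## Task

The sprayer boom lies in its two clamps on the bench stand, but one clamp still stands open. Using gentle fingertip pushes only, flip its hinged jaw over until it is fully home across the boom, and then tip its swing bolt up until it stands upright, fully home in the jaw's fork. Grip and lift nothing, and leave the boom and the other things on the bench where they are.

Things in the scene. Friction and masses are not known exactly. Their poses are not given: they have to be found in the camera images.
- clamp: the open boom clamp, plain steel, 40 mm wide, left or right on the stand. Origin: centre of the underside of its foot plate (124 x 50 x 8 mm), 30 mm above the bench. x (level): from the hinge side (nearer the robot) to the swing-bolt side (farther); y along the boom; z up. Saddle and jaw, outer radius 25 mm, meet in a level plane at z 60 mm; the boom's centre line is at x 0, z 59 mm
- hinge_pin (a point): centre of the jaw's hinge pin, axis along the clamp's y, at x -36, z 60 mm in the clamp's frame. The closed jaw runs from here over the boom (crown 25 mm above the pin) and ends in a flat two-pronged fork, 57 to 92 mm from the pin, 32 mm wide along y, 10 mm thick (0 to 10 mm above the pin's level), with an open slot 10 mm wide down its middle
- bolt_pin (a point): centre of the swing bolt's pin, axis along the clamp's y, at x 44, z 46 mm in the clamp's frame. The bolt: dark steel shank 8 mm thick, 60 mm long from this pin, with a brass wing nut 27 to 43 mm from the pin (nut 16 mm thick, wings span about 36 mm along y) and bare thread above it
- jaw (a joint): jaw (hinged upper half of the clamp), rad: 0 = fully home on the lower half (hard metal stop: come onto it slowly), 1.57 = standing straight up, more = leaning back to the clamp's -x; stop at 2.05. Starts at 1.6 to 1.95. Stiff hinge: stays where it is left, takes 1 to 3 N at the fork. Standing open, its convex back (the top face when closed) looks to the clamp's -x: push there
- fork_tip (a point): on the jaw: middle of the fork's free end on its top face, 92 mm from the hinge pin and 10 mm above the jaw's hinge plane; moves with the jaw
- swing_bolt (a joint): swing bolt, rad: 0 = upright, fully home in the fork's slot (end stop); positive = leaning out to the clamp's +x by that angle; stop at 1.2. Starts at 0.8 to 1.1. Stiff: stays where it is left, takes 1 to 2 N at its end, pushed towards the clamp's -x from outside
- bolt_end (a point): centre of the free end of the swing bolt, 60 mm from its pin; moves with the bolt
- shut_clamp: the other boom clamp, same kind and same frame, already shut: it shows what the finished clamp looks like
- stand: plank 145 x 420 x 30 mm bolted to the bench, carrying both clamps 120 mm to either side of its centre; origin: centre of its underside, y along the boom
- boom: aluminium boom tube, 34 mm thick, 500 mm long, lying loose in both saddles, with two nozzle bodies hanging from it; origin at its middle on the tube's centre line, y along the tube
- cylinder: green glass graduated cylinder, 170 mm tall, 27 mm thick, foot 58 mm across, standing on the bench beyond the stand, near the middle; origin: centre of its underside
- tip_a: loose lilac ceramic nozzle tip, 15 mm across, 10 mm tall, on the bench on the robot's side of the stand; origin: centre of its underside
- tip_b: second lilac ceramic tip, the same
- brush: cleaning brush, 190 mm long, lying on the bench beyond the stand
- jar: amber glass jar with a steel lid, 66 mm across, 85 mm tall, beyond the stand; origin: centre of its underside
- nozzle: spare brass nozzle body, 28 mm across, 48 mm tall, standing beyond the stand; origin: centre of its underside

How it is judged (in metres and radians):
On the way, in this order (a step that is already met when the one before it is completed fails the run):
1. the jaw is fully home while the swing bolt still leans out (value of joint jaw below 0.06 rad and value of joint swing_bolt above 0.4 rad), for 0.2 s.
2. the swing bolt stands home in the fork of the closed jaw (value of joint jaw below 0.06 rad and value of joint swing_bolt below 0.12 rad), for 0.2 s.
At the end, for the whole second after the job is handed in: the jaw is within 0.06 rad of fully home, the swing bolt within 0.12 rad of upright in the fork, the boom at rest within 20 mm of where it lay (all of step 2 and distance of boom from where it was at the start of the episode below 0.02 m and linear speed of boom below 0.02 m/s); the robot touches nothing.
It fails at once if the clamp is gripped or rammed (over 38 N from the fingers) (contact force between the fingers and clamp above 38 N).
It fails at once if the boom is lifted or shoved by more than 20 mm (distance of boom from where it was at the start of the episode above 0.02 m).
It fails at once if something standing by is lifted, shoved by more than 25 mm or knocked over (distance of any of cylinder, tip_a, tip_b, brush, jar, nozzle from where it was at the start of the episode above 0.025 m or angle between cylinder's own z axis and vertical above 0.5 rad).
It also fails if it takes over 48 s, if anything falls off the work surface, if the arm or the gripper's body presses on something with over 40 N, if the wrist force passes 120 N, or if a joint passes its speed limit or range.

## Working session

There is one attempt and no reset: what is moved stays moved. The work goes in short steps, Python scripts to look and compute and a shell command to move; the robot and the scene stay as the last step left them, time stands still between calls to the robot, and variables do not carry over. Pictures are saved under pics/ and viewed, at most 10 in all, crops included, and the job is handed in when it is done.

```bash
mkdir -p pics; ls; cat > h.py <<'E'
import numpy as np, cv2
from scipy.spatial.transform import Rotation as R
from bench import *
def cam(n):
    c=get_calibration(n); a=np.array(c["attitude"],float)
    M=R.from_quat(a).as_matrix() if a.size==4 else a.reshape(3,3)
    return np.array(c["intrinsics"]),np.array(c["xyz"],float),M
def ray(n,u,v):
    K,p,M=cam(n); return p,M@np.linalg.inv(K)@np.array([u,v,1.])
def plane(n,u,v,z):
    p,d=ray(n,u,v); return p+d*(z-p[2])/d[2]
def cloud(n,D):
    K,p,M=cam(n); v,u=np.mgrid[:D.shape[0],:D.shape[1]]
    P=np.stack([u,v,np.ones_like(u)],-1)@np.linalg.inv(K).T*D[...,None]
    return P@M.T+p
E
python3 - <<'E'
from h import *
for n in("scene","top"):
    I,D=get_image(n); cv2.imwrite(f"pics/{n}0.png",cv2.resize(I[...,::-1],(768,576))); np.savez(f"{n}0.npz",I=I,D=D)
    print(get_calibration(n),(D>0).mean())
s=read_state();print(s["clock"],s["position"],s["ee_rot"])
E
```

```text
pics
{'intrinsics': array([[362.19688404,   0.        , 254.09456605],
       [  0.        , 362.19688404, 190.42686814],
       [  0.        ,   0.        ,   1.        ]]), 'xyz': array([991.07645058, 312.82222786, 648.19201223]), 'attitude': array([ 0.42064604,  0.82514282, -0.33763857, -0.16791792])} 0.99609375
{'intrinsics': array([[476.48701176,   0.        , 256.47523018],
       [  0.        , 476.48701176, 190.8716278 ],
       [  0.        ,   0.        ,   1.        ]]), 'xyz': array([ 465.35830848,    9.80611736, 1279.43839383]), 'attitude': array([ 0.7125313 , -0.6998066 ,  0.04328257, -0.02639119])} 0.9963531494140625
0.1 [137.34862799 609.14468847 206.65873919] [ 9.93849448e-01 -1.10735497e-01 -4.71507757e-05  9.60256088e-04]
```

View pics/scene0.png

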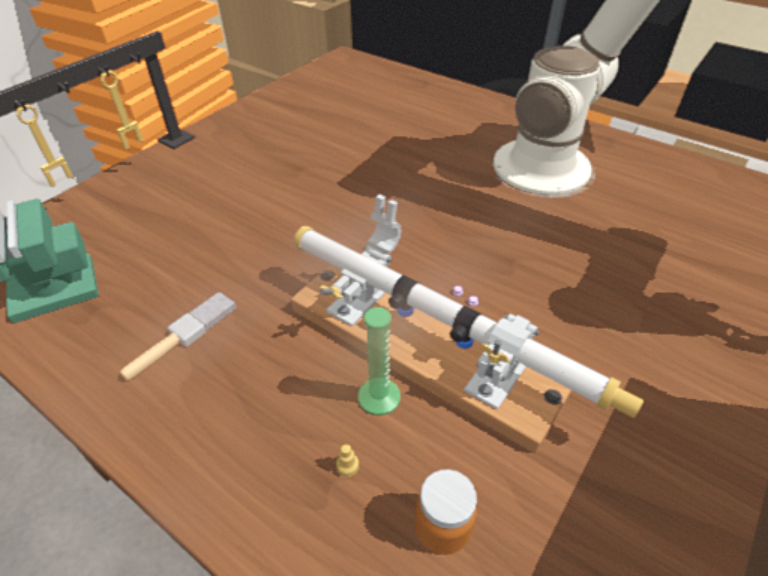

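View pics/top0.png

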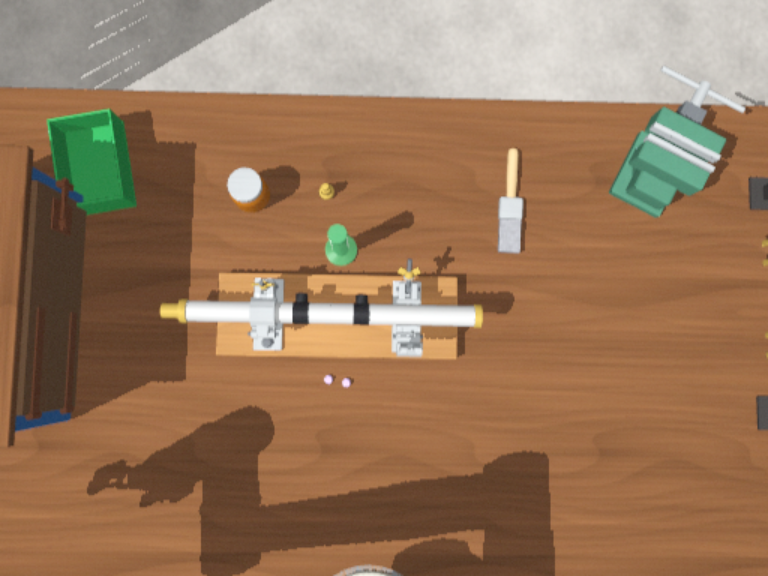

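The top view shows the stand level, with the shut clamp at (266,312) and the open clamp at (408,318) in the 768-px picture. The open clamp's bolt nut is at (408,270). In the scene view the open jaw's fork is at (385,205), and the cylinder stands between the clamps.

```bash
python3 - <<'E'
from h import *
C={}
for n in("scene","top"):
    f=np.load(n+"0.npz"); C[n]=(cloud(n,f["D"]),f["I"].astype(int))
    P,I=C[n]
    # boom tube: high points, grey/white, crown line
    r,g,b=I[...,0],I[...,1],I[...,2]
    grey=(abs(r-g)<25)&(abs(g-b)<25)
    reg=(P[...,0]>400)&(P[...,0]<650)&(P[...,1]>-260)&(P[...,1]<260)
    m=reg&grey&(r>150)&(P[...,2]>93)&(P[...,2]<113)
    q=P[m]; c=q.mean(0); w=np.linalg.svd(q-c,full_matrices=0)[2][0]; print(n,"boom",c,w,q[:,1].min(),q[:,1].max(),np.percentile(q[:,2],98))
    m=reg&(P[...,2]>24)&(P[...,2]<34)&(r>b+40)
    q=P[m]; print("plank z",np.median(q[:,2]),cv2.minAreaRect(q[:,:2].astype(np.float32)))
    m=reg&(P[...,2]>34)&(P[...,2]<42)&grey&(r>90)
    q=P[m]
    for s in(1,-1):
        k=q[q[:,1]*s>20*s] if 0 else q[(q[:,1]-30)*s>0]
        if len(k)>20: print("foot",s,len(k),np.percentile(k,[2,50,98],axis=0).round(1).tolist())
    m=reg&(P[...,2]>112)&(P[...,0]<540)&(P[...,1]<0); q=P[m]
    print("jaw",len(q)); 
    for z in range(110,200,10):
        k=q[(q[:,2]>=z)&(q[:,2]<z+10)]
        if len(k): print(z,len(k),np.percentile(k,[2,50,98],axis=0).round(1).tolist())
    m=reg&(r-b>70)&(g-b>35)&(P[...,2]>60)&(P[...,0]>530)&(P[...,1]<0); q=P[m]
    print("nut",len(q),q.mean(0) if len(q) else "", np.percentile(q,[2,50,98],axis=0).round(1).tolist() if len(q) else "")
I=C["top"][1].astype(np.uint8); J=C["scene"][1].astype(np.uint8)
a=cv2.resize(I[165:250,240:310],None,fx=6,fy=6,interpolation=2); b=cv2.resize(J[120:225,195:290],None,fx=4,fy=4.857,interpolation=2)
cv2.imwrite("pics/crop.png",np.hstack([a,b[:510]])[:510,:800,::-1])
E
```

```text
scene boom [542.17001838  67.9008186  102.61303903] [0.03946172 0.99922015 0.00136742] -168.01322442651986 259.72496187014616 111.98295087473824
plank z 29.924313573201175 ((562.431640625, 57.1912841796875), (405.5750427246094, 100.28885650634766), 89.87964630126953)
foot 1 432 [[525.4, 160.0, 34.5], [579.8, 195.7, 37.9], [600.9, 253.7, 40.7]]
foot -1 361 [[524.8, -133.2, 34.5], [575.0, -46.5, 37.7], [600.3, -31.2, 41.3]]
jaw 378
110 72 [[473.8, -75.4, 112.1], [478.9, -56.1, 115.3], [484.7, -36.4, 119.8]]
120 50 [[469.6, -73.6, 120.1], [476.4, -51.0, 124.2], [478.3, -35.7, 129.8]]
130 9 [[473.8, -41.6, 130.5], [477.0, -36.7, 132.9], [479.0, -35.6, 139.6]]
140 60 [[479.3, -76.5, 141.4], [490.3, -52.9, 146.8], [492.4, -36.1, 149.7]]
150 62 [[480.2, -70.3, 150.4], [487.7, -55.8, 153.5], [490.9, -39.4, 159.5]]
160 57 [[476.7, -70.9, 160.1], [485.1, -51.1, 164.6], [488.2, -40.3, 169.7]]
170 67 [[475.6, -71.1, 170.1], [482.1, -51.0, 176.2], [485.6, -39.9, 179.6]]
180 1 [[482.5, -68.1, 180.2], [482.5, -68.1, 180.2], [482.5, -68.1, 180.2]]
nut 96 [ 574.00427905 -120.74453198  102.22507112] [
[... 543 characters left out ...]
9.0, -40.7, 113.5], [534.4, -37.0, 117.2]]
120 4 [[470.7, -38.9, 125.8], [471.9, -36.8, 126.1], [475.4, -36.7, 129.5]]
130 27 [[470.8, -73.8, 130.4], [471.3, -53.3, 135.7], [476.7, -38.6, 140.0]]
140 46 [[473.5, -76.6, 140.4], [485.0, -56.1, 145.8], [492.0, -38.0, 149.7]]
150 26 [[480.3, -69.5, 150.1], [487.2, -58.0, 154.1], [489.9, -43.5, 158.3]]
160 8 [[484.5, -69.5, 166.3], [484.8, -57.0, 168.1], [485.0, -42.2, 169.8]]
170 38 [[473.3, -71.5, 173.6], [477.9, -62.3, 177.8], [483.1, -41.4, 179.9]]
180 7 [[477.5, -68.7, 180.1], [479.8, -46.0, 181.3], [480.1, -43.7, 182.4]]
nut 113 [ 579.57405207 -106.66042295  102.79886096] [[532.2, -177.8, 94.5], [600.7, -68.0, 102.3], [614.7, -40.8, 110.6]]
```

View pics/crop.png

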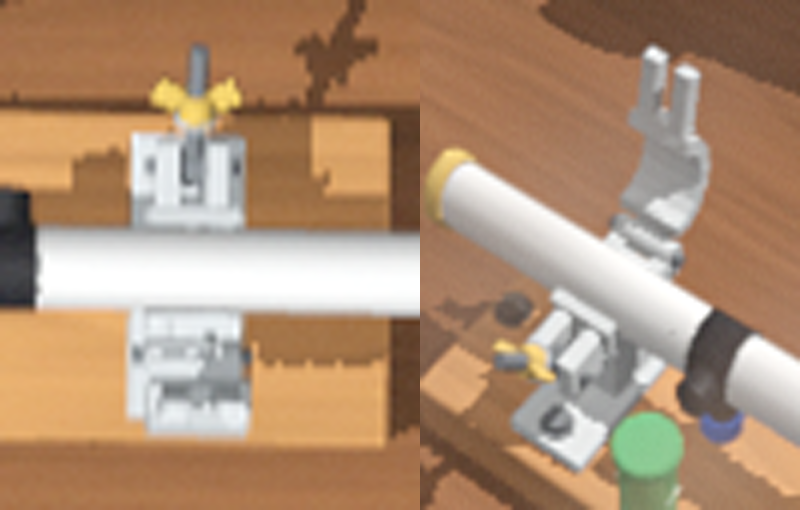

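The clamp frame comes out at about (539, -56, 30) with yaw near 0. That puts the hinge pin at (503, 90), the bolt pin at (583, 76), and the jaw angle at about 1.75. I'll move away from the shelf, closing the fingers and squaring the tool.

```bash
python3 -m creep '{"translation":[[0,-5,0],[0,-10,0],[0,-15,0],[3.5,-19.5,0],[7,-24,0],[10.5,-28.5,0],[14,-33,0],[16,-36,0]],"delta_rot":[[0,0,0],[0,0,2],[0,0,4],[0,0,6],[0,0,8],[0,0,10],[0,0,12],[0,0,12.7]],"hand":[0,0,0,0,0,0,0,0]}'
python3 - <<'E'
from h import *
f=np.load("top0.npz");P=cloud("top",f["D"]);I=f["I"]
for v in range(170,188,1): print(v,[(P[v,u].round(0).astype(int).tolist(),I[v,u].tolist()) for u in (272,273,274)])
f=np.load("scene0.npz");P=cloud("scene",f["D"]);I=f["I"].astype(int)
m=(P[...,0]>585)&(P[...,0]<660)&(abs(P[...,1]+56)<30)&(P[...,2]>70)&(P[...,2]<150)
for p,c in zip(P[m],I[m]): print(p.round().astype(int),c) if c[2]>c[0]-25 else 0
E
```

```text
clock: 1.1
position: [298.1, 247.5, 207.4]
ee_rot: [1.0, -0.001, -0.0, 0.0]
contact_force: [0.6, 0.8, 0.7]
gripper_width: -0.1
grasp_force: 0.0
170 [([650, -61, -1], [162, 110, 73]), ([650, -64, 1], [164, 113, 74]), ([650, -66, 2], [162, 110, 71])]
171 [([648, -61, -4], [163, 109, 74]), ([647, -64, 1], [163, 110, 74]), ([647, -66, 2], [163, 111, 72])]
172 [([629, -55, 113], [130, 104, 93]), ([629, -57, 112], [131, 104, 93]), ([629, -60, 111], [146, 106, 83])]
173 [([626, -55, 115], [125, 129, 134]), ([626, -57, 113], [114, 117, 121]), ([626, -60, 112], [120, 107, 105])]
174 [([624, -55, 112], [140, 146, 150]), ([624, -57, 114], [130, 137, 140]), ([624, -60, 113], [118, 109, 106])]
175 [([621, -55, 112], [143, 146, 152]), ([621, -57, 115], [135, 141, 147]), ([622, -60, 110], [116, 103, 95])]
176 [([619, -55, 112], [143, 145, 152]), ([619, -57, 111], [136, 140, 144]), ([619, -60, 113], [114, 99, 90])]
177 [([617, -55, 109], [143, 146, 155]), ([617, -58, 109], [134, 140, 145]), ([617, -60, 105], [110, 92, 88])]
178 [([614, -55, 109], [143, 146, 155]), ([615, -58, 105], [131, 135, 142]),
[... 2743 characters left out ...]

[591 -46  81] [128 130 129]
[592 -42  84] [149 150 150]
[591 -40  84] [174 176 174]
[588 -40  82] [164 165 165]
[592 -48  77] [132 134 133]
[591 -46  77] [132 133 132]
[591 -43  80] [145 146 145]
[590 -41  80] [171 173 171]
[588 -40  78] [156 158 158]
[587 -38  79] [ 97  98 100]
[586 -36  80] [101 103 105]
[591 -49  72] [135 137 135]
[590 -47  73] [129 129 130]
[590 -44  75] [141 142 141]
[590 -41  76] [165 167 165]
[588 -40  75] [157 159 157]
[586 -37  75] [124 124 126]
[592 -48  71] [134 134 135]
[592 -46  72] [129 130 131]
[591 -44  73] [139 141 141]
[591 -41  74] [162 162 163]
[588 -41  71] [158 158 158]
[585 -40  70] [137 139 137]
[593 -42  72] [140 139 140]
[591 -41  71] [142 143 144]
```

```bash
python3 -m creep '{"translation":[[2,-5,0],[4,-10,0],[6.5,-15,0],[9,-20,0],[11,-25,-1.5],[13,-30,-3],[13.8,-30.6,-4.3],[13.8,-30.6,-4.3]],"delta_rot":[[0,0,0],[0,0,0],[0,0,0],[0,0,0],[0,0,0],[0,0,0],[0,0,0],[0,0,0]],"hand":[0,0,0,0,0,0,0,0]}'
python3 - <<'E'
from h import *
I,D=get_image("scene"); cv2.imwrite("pics/s1.png",cv2.resize(I[90:300,150:430,::-1],(784,588)))
E
```

```text
clock: 2.1
position: [434.7, -56.7, 163.3]
ee_rot: [1.0, -0.001, -0.002, 0.0]
contact_force: [-0.5, -0.5, -0.1]
gripper_width: 0.1
grasp_force: 0.0
```

View pics/s1.png

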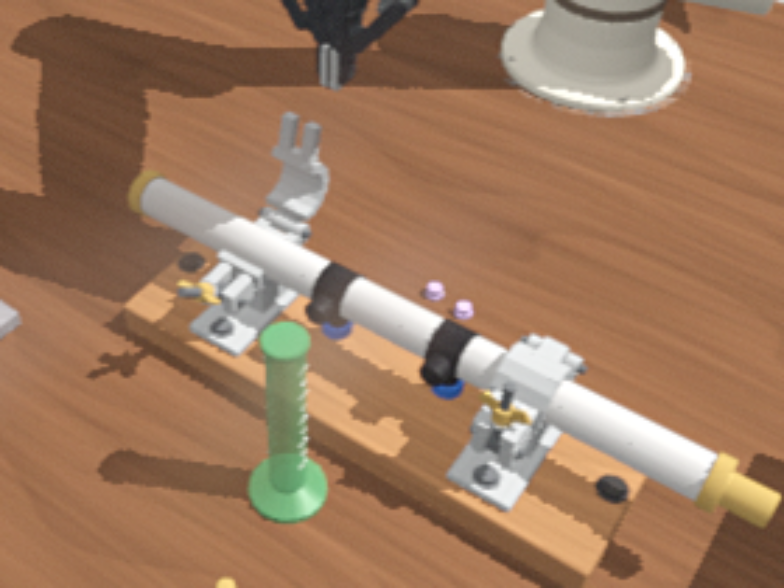

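The closed fingertips (330,65) stand behind the fork (300,130), and nothing has been disturbed. Now the first push.

```bash
python3 -m creep '{"translation":[[1.5,0,0],[2.5,0,0],[3,0,0],[3.5,0,0],[4,0,0.2],[4.5,0,0.3],[5,0,0.3],[5.5,0,0.3]],"delta_rot":[[0,0,0],[0,0,0],[0,0,0],[0,0,0],[0,0,0],[0,0,0],[0,0,0],[0,0,0]],"hand":[0,0,0,0,0,0,0,0]}'
```

```text
clock: 3.15
position: [490.7, -56.4, 167.6]
ee_rot: [1.0, -0.0, -0.0, -0.0]
contact_force: [-0.2, 0.1, -0.4]
gripper_width: -0.3
grasp_force: 0.0
```

```bash
python3 - <<'E'
from h import *
I,D=get_image("scene"); cv2.imwrite("pics/s2.png",cv2.resize(I[100:220,180:340,::-1],(800,600)))
E
```

```text
(no output)
```

View pics/s2.png

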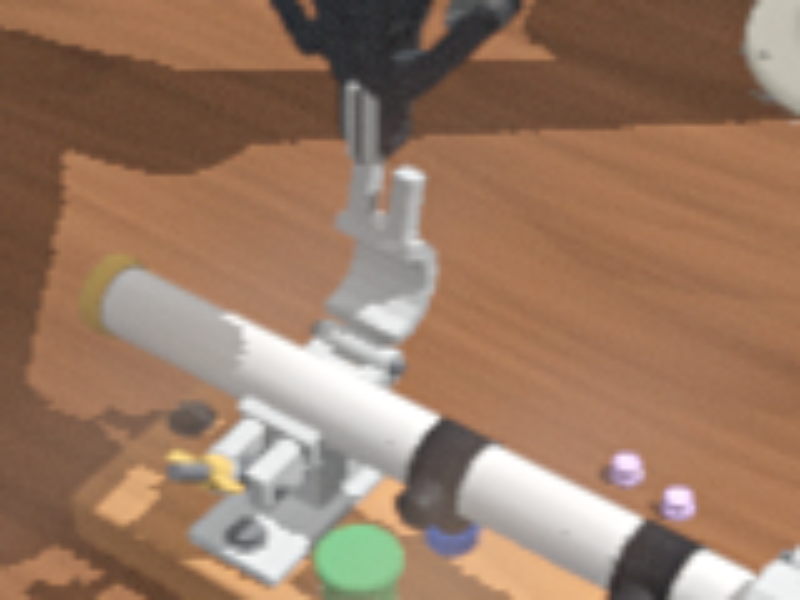

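The fingers at (365,125) look offset toward the left prong. I'll check by projecting known points.

```bash
python3 - <<'E'
from h import *
K,p,M=cam("scene")
def pr(P):
    q=K@(M.T@(np.array(P,float)-p)); u=q[:2]/q[2]; return ((u-[180,100])*5).round()
s=read_state(); t=np.array(s["position"]); print(t,s["contact_force"])
for d in ([11,9,0],[11,-9,0],[11,9,20],[11,-9,20],[11,0,0]): print("finger",d,pr(t+d))
for a in(1.7,1.57,1.4,1.3):
  print(a,[pr([503+92*np.cos(a)-10*h*np.sin(a),y,90+92*np.sin(a)+10*h*np.cos(a)]).tolist() for y in(-72,-61,-51,-40) for h in (0,)])
I,D=get_image("scene");P=cloud("scene",D)
for v in range(112,150,2): print(v,[P[v,u].round().astype(int).tolist() for u in (251,254,257,261,263)])
E
```

```text
[491.36547048 -56.35689988 167.58126322] [ 0.3215421  -0.13161975  0.51429995]
finger [11, 9, 0] [372. 219.]
finger [11, -9, 0] [338. 204.]
finger [11, 9, 20] [372. 181.]
finger [11, -9, 20] [337. 166.]
finger [11, 0, 0] [355. 212.]
1.7 [[341.0, 160.0], [361.0, 169.0], [381.0, 177.0], [402.0, 186.0]]
1.57 [[324.0, 172.0], [345.0, 181.0], [364.0, 190.0], [385.0, 199.0]]
1.4 [[302.0, 193.0], [322.0, 202.0], [342.0, 211.0], [363.0, 221.0]]
1.3 [[289.0, 208.0], [309.0, 217.0], [329.0, 226.0], [350.0, 236.0]]
112 [[500, -57, 242], [502, -48, 246], [501, -42, 248], [494, -37, 247], [502, -26, 255]]
114 [[500, -57, 237], [503, -48, 242], [502, -40, 245], [501, -32, 248], [502, -26, 250]]
116 [[498, -59, 230], [504, -47, 239], [501, -41, 239], [502, -31, 244], [503, -26, 246]]
118 [[501, -56, 228], [504, -47, 234], [501, -42, 234], [503, -30, 240], [501, -27, 240]]
120 [[501, -56, 224], [501, -49, 227], [497, -45, 226], [487, -42, 222], [220, -222, -1]]
122 [[501, -56, 219], [502, -49, 222], [498, -44, 222], [487, -42, 217], [231, -214, 1]]
124 [[501, -56, 214], [502, -48, 218], [499, -43, 2
[... 410 characters left out ...]
173], [483, -62, 175], [291, -193, 1], [478, -48, 178], [475, -44, 178]]
136 [[485, -69, 168], [483, -62, 170], [297, -189, -1], [483, -44, 178], [479, -42, 176]]
138 [[485, -69, 163], [484, -62, 165], [306, -182, 1], [484, -43, 174], [482, -39, 174]]
140 [[487, -68, 159], [485, -61, 160], [316, -175, 3], [484, -43, 168], [481, -40, 167]]
142 [[489, -67, 155], [485, -61, 155], [320, -173, -1], [485, -42, 164], [481, -40, 162]]
144 [[488, -68, 148], [489, -58, 154], [484, -54, 152], [487, -41, 160], [481, -40, 157]]
146 [[491, -65, 146], [489, -58, 148], [490, -50, 152], [488, -40, 156], [481, -40, 151]]
148 [[352, -171, -1], [492, -56, 145], [491, -49, 148], [489, -40, 151], [481, -40, 146]]
```

```bash
python3 - <<'E'
from h import *
I,D=get_image("scene");P=cloud("scene",D)
m=(P[...,2]>185)&(P[...,2]<232)&(abs(P[...,1]+56)<30)&(P[...,0]>460)&(P[...,0]<520)
q=P[m]; print(len(q),"bottom",np.sort(q[:,2])[:8].round())
k=q[q[:,2]<215]; print(np.percentile(k,[2,25,50,75,98],axis=0).round(1).tolist())
I,D=get_image("top");P=cloud("top",D)
m=(P[...,2]>140)&(P[...,2]<183)&(abs(P[...,1]+56)<30)&(P[...,0]>460)&(P[...,0]<520)
print("top jaw",np.percentile(P[m],[2,50,98],axis=0).round(1).tolist() if m.any() else 0)
E
```

```text
194 bottom [192. 193. 193. 193. 194. 195. 195. 196.]
[[483.4, -67.8, 193.3], [495.4, -55.4, 201.5], [497.6, -49.0, 205.6], [500.6, -43.2, 210.8], [502.3, -41.2, 214.4]]
top jaw 0
```

The visible fingers end about 26 mm above the reported TCP (z 193 against 167.6), so the first push passed over the fork and the jaw has not moved. I'll back off and lower by that offset.

```bash
python3 -m creep '{"translation":[[-1,0,0.5],[-4,0,0.5],[-6.5,0,-1],[-6.5,0,-3.5],[-4.5,0,-3.5],[-3.5,0,-3.5],[-2.8,0,-3.5],[-2.2,0,-3.5]],"delta_rot":[[0,0,0],[0,0,0],[0,0,0],[0,0,0],[0,0,0],[0,0,0],[0,0,0],[0,0,0]],"hand":[0,0,0,0,0,0,0,0]}'
python3 - <<'E'
from h import *
I,D=get_image("scene");P=cloud("scene",D)
m=(P[...,2]>135)&(P[...,2]<190)&(abs(P[...,1]+56)<30)&(P[...,0]>430)&(P[...,0]<530)
q=P[m]
for z in range(140,190,8):
    k=q[(q[:,2]>=z)&(q[:,2]<z+8)]; print(z,len(k),np.percentile(k,[2,25,50,75,98],axis=0)[:,:2].round().astype(int).tolist())
cv2.imwrite("pics/s3.png",cv2.resize(I[100:220,180:340,::-1],(800,600)))
E
```

```text
clock: 4.35
position: [467.7, -56.4, 132.8]
ee_rot: [1.0, -0.0, -0.001, -0.0]
contact_force: [-2.5, 0.4, 2.3]
gripper_width: -0.1
grasp_force: 1.7
140 39 [[480, -73], [489, -60], [493, -47], [494, -38], [496, -36]]
148 61 [[485, -75], [490, -62], [491, -56], [493, -46], [495, -39]]
156 45 [[476, -71], [486, -63], [490, -61], [490, -44], [492, -40]]
164 62 [[462, -71], [478, -62], [486, -47], [489, -42], [490, -40]]
172 83 [[461, -71], [476, -62], [482, -48], [487, -43], [489, -40]]
180 52 [[462, -68], [472, -58], [476, -49], [478, -43], [487, -41]]
188 9 [[472, -66], [474, -59], [476, -53], [478, -48], [478, -44]]
```

View pics/s3.png

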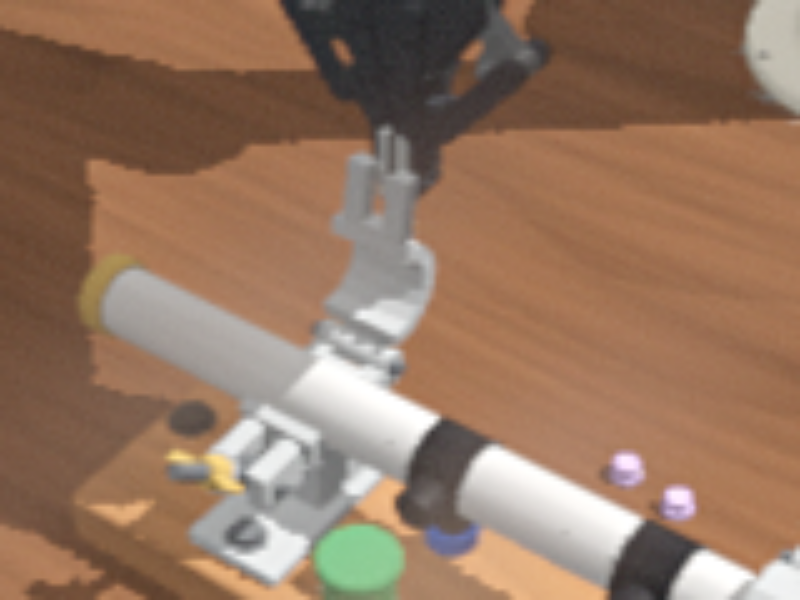

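Now the finger meets the back of the fork at about 2.5 N. The jaw is at about 1.67, and the fingertips (395,150) are behind the prongs. I'll follow the arc.

```bash
python3 -m creep '{"translation":[[0.7,0,0.5],[1.3,0,0.9],[1.8,0,1.0],[2.3,0,1.0],[2.9,0,1.0],[3.45,0,0.95],[4.05,0,0.85],[4.65,0,0.75]],"delta_rot":[[0,0,0],[0,0,0],[0,0,0],[0,0,0],[0,0,0],[0,0,0],[0,0,0],[0,0,0]],"hand":[0,0,0,0,0,0,0,0]}'
python3 - <<'E'
from h import *
I,D=get_image("scene");P=cloud("scene",D)
m=(P[...,2]>135)&(P[...,2]<190)&(abs(P[...,1]+56)<30)&(P[...,0]>430)&(P[...,0]<570)
q=P[m]
for z in range(124,190,8):
    k=q[(q[:,2]>=z)&(q[:,2]<z+8)]; 
    if len(k):print(z,len(k),np.percentile(k,[2,25,50,75,98],axis=0)[:,:2].round().astype(int).tolist())
cv2.imwrite("pics/s4.png",cv2.resize(I[100:220,180:340,::-1],(800,600)))
E
```

```text
clock: 5.4
position: [515.3, -56.3, 139.9]
ee_rot: [1.0, -0.0, -0.0, 0.0]
contact_force: [-1.6, -0.7, 0.0]
gripper_width: 0.0
grasp_force: 0.7
132 9 [[497, -66], [500, -51], [504, -45], [525, -37], [525, -35]]
140 66 [[499, -73], [509, -52], [522, -42], [526, -37], [528, -35]]
148 39 [[512, -70], [523, -62], [527, -52], [528, -41], [530, -36]]
156 29 [[520, -70], [527, -61], [531, -48], [532, -41], [534, -40]]
164 39 [[517, -69], [527, -62], [533, -50], [536, -42], [537, -39]]
172 92 [[511, -71], [522, -63], [531, -51], [535, -44], [539, -41]]
180 43 [[507, -68], [518, -54], [522, -47], [524, -42], [526, -41]]
188 10 [[516, -67], [521, -56], [522, -49], [524, -45], [525, -42]]
```

View pics/s4.png

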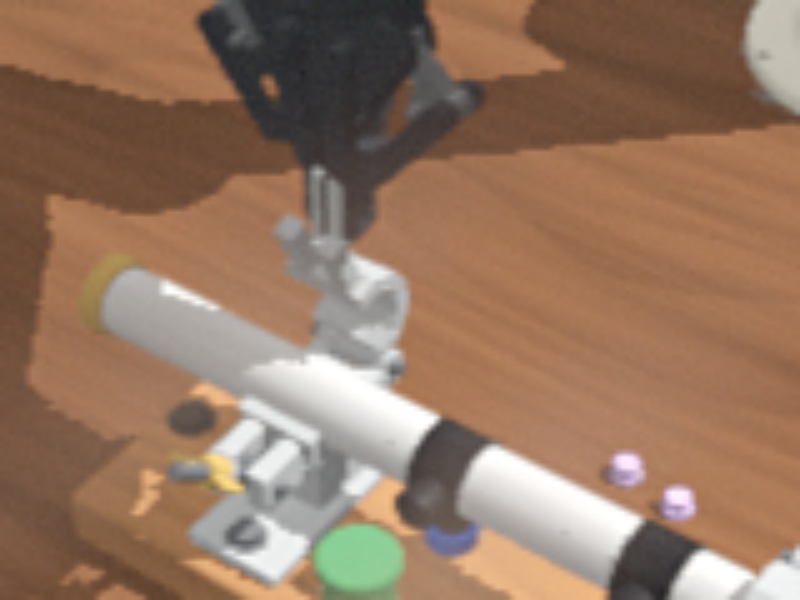

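The jaw is at about 1.17, the fingers sit centred on its back, and the bolt and boom haven't moved. Continuing.

```bash
python3 -m creep '{"translation":[[0.6,0,-0.15],[1.2,0,-0.35],[1.75,0,-0.6],[2.3,0,-0.9],[2.85,0,-1.2],[3.35,0,-1.55],[3.8,0,-2.0],[4.25,0,-2.4]],"delta_rot":[[0,0,0],[0,0,0],[0,0,0],[0,0,0],[0,0,0],[0,0,0],[0,0,0],[0,0,0]],"hand":[0,0,0,0,0,0,0,0]}'
python3 -m creep '{"translation":[[0.4,0,-0.5],[0.8,0,-1.0],[1.0,0,-1.35],[1.25,0,-1.7],[1.35,0,-2.0],[1.45,0,-2.3],[1.5,0,-2.4],[1.5,0,-2.4]],"delta_rot":[[0,0,0],[0,0,0],[0,0,0],[0,0,0],[0,0,0],[0,0,0],[0,0,0],[0,0,0]],"hand":[0,0,0,0,0,0,0,0]}'
python3 - <<'E'
from h import *
I,D=get_image("scene");P=cloud("scene",D)
cv2.imwrite("pics/s5.png",cv2.resize(I[100:220,180:340,::-1],(800,600)))
m=(P[...,2]>85)&(P[...,2]<150)&(abs(P[...,1]+56)<30)&(P[...,0]>550)&(P[...,0]<606)
q=P[m]
for z in range(84,150,6):
    k=q[(q[:,2]>=z)&(q[:,2]<z+6)]; 
    if len(k):print(z,len(k),np.percentile(k,[2,25,50,75,98],axis=0)[:,:2].round().astype(int).tolist())
E
```

```text
clock: 6.45
position: [557.8, -56.3, 115.8]
ee_rot: [1.0, -0.0, 0.0, -0.0]
contact_force: [-1.1, 0.3, 0.3]
gripper_width: -0.0
grasp_force: 0.4
clock: 7.45
position: [572.6, -56.3, 92.1]
ee_rot: [1.0, -0.0, 0.0, -0.0]
contact_force: [-0.3, -0.4, -0.6]
gripper_width: -0.1
grasp_force: 0.0
84 100 [[555, -71], [564, -61], [576, -46], [583, -42], [592, -29]]
90 26 [[554, -48], [555, -43], [556, -39], [560, -35], [582, -27]]
96 30 [[550, -59], [552, -52], [579, -44], [600, -33], [604, -27]]
102 23 [[555, -63], [560, -54], [567, -40], [581, -38], [606, -36]]
108 75 [[554, -70], [561, -50], [574, -43], [587, -41], [593, -36]]
114 88 [[551, -71], [571, -62], [581, -48], [588, -42], [592, -36]]
120 17 [[556, -65], [578, -58], [581, -52], [582, -48], [583, -44]]
126 29 [[565, -67], [575, -55], [578, -48], [581, -42], [583, -41]]
132 29 [[565, -69], [576, -57], [579, -48], [582, -42], [584, -41]]
138 28 [[570, -68], [578, -53], [579, -48], [582, -43], [583, -41]]
144 29 [[572, -67], [578, -56], [582, -50], [583, -46], [583, -41]]
```

View pics/s5.png

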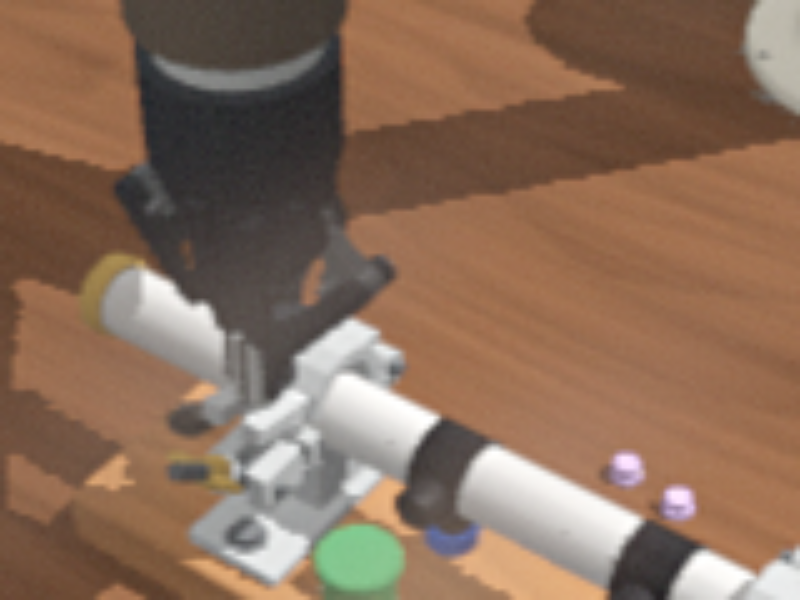

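The jaw is nearly down at about 0.16 rad, and the bolt still leans out at (190,470). Pressing gently home.

```bash
python3 -m creep '{"translation":[[0.1,0,-0.3],[0.2,0,-0.6],[0.3,0,-0.9],[0.4,0,-1.1],[0.4,0,-1.25],[0.4,0,-1.4],[0.4,0,-1.55],[0.4,0,-1.65]],"delta_rot":[[0,0,0],[0,0,0],[0,0,0],[0,0,0],[0,0,0],[0,0,0],[0,0,0],[0,0,0]],"hand":[0,0,0,0,0,0,0,0]}'
```

```text
clock: 8.5
position: [576.9, -56.3, 76.3]
ee_rot: [1.0, 0.0, 0.0, 0.0]
contact_force: [-1.5, 1.2, 6.7]
gripper_width: -0.4
grasp_force: 3.3
```

```bash
python3 -m creep '{"translation":[[0,0,-0.05],[0,0,-0.1],[0,0,-0.1],[0,0,-0.1]],"delta_rot":[[0,0,0],[0,0,0],[0,0,0],[0,0,0]],"hand":[0,0,0,0]}'
python3 - <<'E'
from h import *
I,D=get_image("scene");P=cloud("scene",D)
for y0 in(-56,184):
    m=(P[...,2]>80)&(P[...,2]<112)&(abs(P[...,1]-y0)<18)&(P[...,0]>566)&(P[...,0]<594)
    q=P[m]; k=q[q[:,2]>92]; print(y0,len(k),np.percentile(k[:,2],[10,30,50,70,90]).round(1), [ (lo,np.percentile(k[(k[:,0]>lo)&(k[:,0]<lo+6),2],[50,75,90]).round(1)) for lo in(566,572,578,584,588) if ((k[:,0]>lo)&(k[:,0]<lo+6)).any()])
E
```

```text
clock: 9.0
position: [576.9, -56.3, 76.2]
ee_rot: [1.0, 0.0, 0.001, 0.0]
contact_force: [-3.1, 0.7, 8.0]
gripper_width: 0.0
grasp_force: 3.9
-56 118 [ 95.1  98.8  99.8 100.8 109.3] [(566, array([ 98.8,  99.8, 100.5])), (572, array([ 99.9, 100.7, 108.9])), (578, array([ 99.8, 103.5, 109.4])), (584, array([100.8, 106.6, 110.1])), (588, array([ 99.1, 100. , 101.2]))]
184 143 [ 98.   99.8 101.  103.3 109.6] [(566, array([100. , 100.3, 100.8])), (572, array([97.8, 98.2, 98.5])), (578, array([100.3, 101.5, 110.1])), (584, array([102.6, 107.9, 110. ])), (588, array([101.2, 103.8, 108.6]))]
```

The jaw is home: the fork top is at z≈100, as on the shut clamp, and pressing harder no longer moves it. Next I'll go over the bolt to its outer side.

```bash
python3 -m creep '{"translation":[[0,0,1.5],[0,0,4.5],[2.5,0,5.5],[6,0,5.5],[9,0,5],[9,0,2],[9,0,0],[9,0,0]],"delta_rot":[[0,0,0],[0,0,0],[0,0,0],[0,0,0],[0,0,0],[0,0,0],[0,0,0],[0,0,0]],"hand":[0,0,0,0,0,0,0,0]}'
python3 - <<'E'
from h import *
I,D=get_image("scene");P=cloud("scene",D)
cv2.imwrite("pics/s6.png",cv2.resize(I[100:220,180:340,::-1],(800,600)))
m=(P[...,2]>85)&(P[...,2]<150)&(abs(P[...,1]+56)<30)&(P[...,0]>640)&(P[...,0]<700)
q=P[m];print("finger bottom",np.sort(q[:,2])[:8].round(),np.percentile(q[q[:,2]<125],[2,50,98],axis=0).round().tolist())
E
```

```text
clock: 10.05
position: [665.1, -56.4, 72.8]
ee_rot: [1.0, -0.0, -0.002, 0.0]
contact_force: [0.3, -0.5, 1.4]
gripper_width: 0.2
grasp_force: 0.0
finger bottom [100. 101. 101. 101. 102. 102. 103. 104.] [[659.0, -68.0, 101.0], [672.0, -49.0, 113.0], [676.0, -41.0, 124.0]]
```

View pics/s6.png

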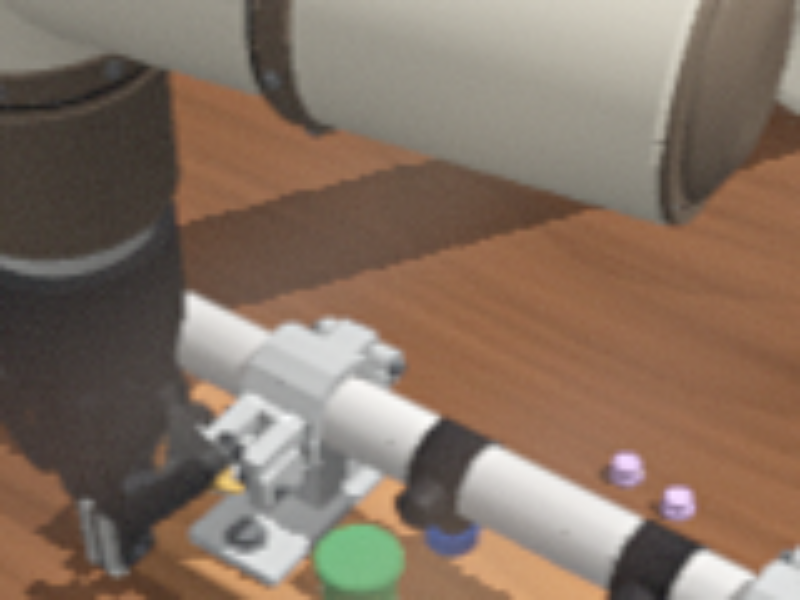

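The jaw is shut and the finger (105,530) stands outside the bolt, level with its end. Tipping the bolt up along its arc.

```bash
python3 -m creep '{"translation":[[-1.5,0,0.3],[-2.2,0,0.5],[-2.6,0,0.8],[-3.1,0,1.2],[-3.5,0,1.5],[-3.8,0,1.75],[-4.2,0,2.0],[-4.55,0,2.2]],"delta_rot":[[0,0,0],[0,0,0],[0,0,0],[0,0,0],[0,0,0],[0,0,0],[0,0,0],[0,0,0]],"hand":[0,0,0,0,0,0,0,0]}'
python3 -m creep '{"translation":[[-0.4,0,0.15],[-0.75,0,0.3],[-1.1,0,0.4],[-1.4,0,0.5],[-1.6,0,0.6],[-1.8,0,0.6],[-1.9,0,0.6],[-1.9,0,0.6]],"delta_rot":[[0,0,0],[0,0,0],[0,0,0],[0,0,0],[0,0,0],[0,0,0],[0,0,0],[0,0,0]],"hand":[0,0,0,0,0,0,0,0]}'
```

```text
clock: 11.1
position: [619.9, -56.4, 96.3]
ee_rot: [1.0, -0.0, -0.001, -0.0]
contact_force: [1.9, -0.1, 0.8]
gripper_width: -0.2
grasp_force: 0.7
clock: 12.1
position: [601.9, -56.3, 102.7]
ee_rot: [1.0, -0.0, -0.0, 0.0]
contact_force: [0.8, 0.2, 0.9]
gripper_width: 0.0
grasp_force: 0.2
```

Pushing on slowly to the stop.

```bash
python3 -m creep '{"translation":[[-0.1,0,0],[-0.2,0,0],[-0.3,0,0],[-0.4,0,0],[-0.4,0,0]],"delta_rot":[[0,0,0],[0,0,0],[0,0,0],[0,0,0],[0,0,0]],"hand":[0,0,0,0,0]}'
```

```text
clock: 12.72
position: [598.4, -56.3, 102.8]
ee_rot: [1.0, -0.0, 0.001, -0.0]
contact_force: [2.7, 0.0, -0.8]
gripper_width: 0.2
grasp_force: 1.0
```

```bash
python3 -m creep '{"translation":[[-0.1,0,0],[-0.15,0,0],[-0.2,0,0],[-0.2,0,0]],"delta_rot":[[0,0,0],[0,0,0],[0,0,0],[0,0,0]],"hand":[0,0,0,0]}'
```

```text
clock: 13.22
position: [598.1, -56.2, 103.0]
ee_rot: [1.0, 0.0, 0.002, -0.0]
contact_force: [7.1, -0.5, -2.5]
gripper_width: 0.0
grasp_force: 3.2
```

On the stop: 7 N and no further motion. Backing away along +x, then up, and taking a look.

```bash
python3 -m creep '{"translation":[[1,0,0],[3,0,0],[6,0,2],[8,0,6],[8,0,11],[8,0,14],[8,0,14],[8,0,14]],"delta_rot":[[0,0,0],[0,0,0],[0,0,0],[0,0,0],[0,0,0],[0,0,0],[0,0,0],[0,0,0]],"hand":[0,0,0,0,0,0,0,0]}'
python3 - <<'E'
from h import *
I,D=get_image("scene");P=cloud("scene",D);J,E=get_image("top")
cv2.imwrite("pics/s7.png",np.hstack([cv2.resize(I[130:290,180:380,::-1],(500,400)),cv2.resize(J[150:250,130:205+0,::-1],(300,400))]))
for y0 in(-56,184):
    m=(P[...,2]>105)&(P[...,2]<150)&(abs(P[...,1]-y0)<25)&(P[...,0]>570)&(P[...,0]<640)
    q=P[m]; print(y0,len(q)); print([(z,np.median(q[(q[:,2]>z)&(q[:,2]<z+8)],axis=0).round().tolist()) for z in(105,113,121,129) if ((q[:,2]>z)&(q[:,2]<z+8)).any()])
E
```

```text
clock: 14.22
position: [674.8, -56.2, 241.0]
ee_rot: [1.0, -0.0, -0.002, -0.0]
contact_force: [0.4, 1.1, -0.8]
gripper_width: 0.0
grasp_force: 0.0
-56 102
[(105, [586.0, -53.0, 111.0]), (113, [584.0, -54.0, 117.0]), (121, [585.0, -54.0, 125.0]), (129, [583.0, -55.0, 134.0])]
184 147
[(105, [585.0, 184.0, 110.0]), (113, [585.0, 186.0, 116.0]), (121, [586.0, 185.0, 124.0]), (129, [585.0, 184.0, 135.0])]
```

View pics/s7.png

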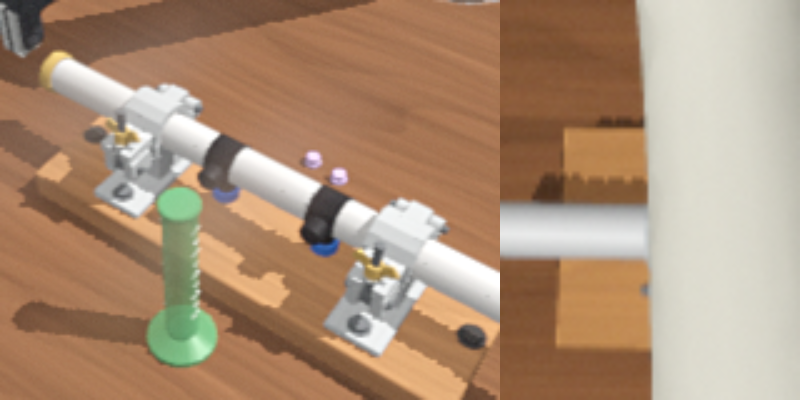

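The left clamp's bolt (122,130) stands upright in the closed fork, matching the shut clamp at (377,260). The boom, cylinder and tips are where they were, and the robot is clear.

```bash
python3 -c "from bench import *; print(job_done())"
```

```text
the job is handed in; nothing more can be done
None
```

The clamp is shut: the jaw is home on its stop and the swing bolt stands upright in the fork, matching the other clamp. The boom and bench items I could see were undisturbed, and I handed the job in at about 14 s, but `job_done()` gave no verdict.

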